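Put the slicer inserts away in their storage tray

TASK

Put the food slicer's two steel inserts away in the wooden tray. First pull the round disc up out of the sprung clips of its stand and seat it flat in the round well, then seat the square plate flat in the square well, and finally turn the keeper between the wells all the way across so that it locks both inserts in. Leave the other things on the worktop where they are.

Things in the scene. Friction and masses are not known exactly. Their poses are not given: they have to be found in the camera images.
- tray: Wooden tray fixed to the worktop, 124 (x) by 250 (y) by 18 mm high, origin under its centre, z up. In its top are two wells 9 mm deep: a round one (95 mm across) at y = -62 mm and a square one (83 by 83 mm, sides along the tray's x and y) at y = +62 mm.
- round_well (a point): Centre of the floor of the tray's round well, 9 mm above the worktop and 9 mm below the tray's top; axes as the tray's. The well is 95 mm across.
- square_well (a point): Centre of the floor of the tray's square well, 9 mm above the worktop and 9 mm below the tray's top; axes as the tray's. The well is 83 by 83 mm.
- keeper (a joint): Angle of the keeper about the upright pivot on the land between the wells, 3 mm to the +y side of the tray's centre. 0: its bar lies along the tray's x axis, clear of both wells (open); it turns anticlockwise seen from above up to a stop at 1.571, where the bar lies along the tray's y axis with its ends over both wells (locked). It stays where it is left. Starts at 0 to 0.2.
- keeper_tab (a point): Point on the keeper's pivot axis, 48 mm above the worktop, inside the keeper's grip tab. The keeper is a flat steel bar 72 by 16 by 6 mm, 2 mm above the tray's top, with a black upright grip tab 36 mm long (along the bar), 12 mm thick and 36 mm tall, its top 62 mm above the worktop. The point's x axis lies along the bar.
- clip_stand: Grey stand fixed to the worktop, base 128 (x) by 96 (y) by 12 mm, with a round seat whose top is 26 mm above the worktop. Origin under its centre. At x = +55 and -55 mm stand two upright steel clips (60 mm wide, tops 52 mm above the worktop) whose ball noses hook over the rim of a disc on the seat; they are sprung outward by about 3 mm when the disc is pulled straight up with some 10 to 20 N.
- disc: Round steel insert, 90 mm across and 9 mm thick, with a black round knob 28 mm across in its middle that rises 46 mm above the disc's top (knob top 55 mm above the underside). Origin at the centre of the underside, z up. It weighs about 0.18 kg and starts snapped into the clip stand, on its seat.
- square: Square steel insert, 78 by 78 mm and 9 mm thick, with a black upright bar handle in its middle, 36 mm long (x), 16 mm thick (y), rising 46 mm above the plate's top (handle top 55 mm above the underside). Origin at the centre of the underside, z up, sides along x and y. About 0.18 kg. Starts flat on the worktop. It fits the square well any of the four ways round.
- salt_shaker: Salt shaker, 44 mm across, 90 mm tall, origin under its centre; a bystander.
- lemon: Lemon, 78 by 55 by 56 mm, origin under its centre; a bystander.
- apple: Apple, 78 mm across, 76 mm tall, origin under its centre; a bystander.
- wooden_spoon: Wooden spoon lying flat, 310 mm long (x), 47 mm wide, 14 mm high, origin under its centre; a bystander.
There are look-alikes about, which are no part of the job. What is shaped like the disc but purple is not meant.

How it is judged:
On the way, in this order (a step that is already met when the one before it is completed fails the run):
1. the round disc is out of the clips and lies flat in the round well (horizontal distance between disc and round_well below 0.004 m and z of disc in the frame of round_well below 0.002 m and angle between disc's own z axis and vertical below 0.06 rad), for 0.2 s.
2. the square plate lies flat in the square well (horizontal distance between square and square_well below 0.004 m and z of square in the frame of square_well below 0.002 m and angle between square's own z axis and vertical below 0.06 rad and (angle between the x axis of square and the x axis of tray, either way round below 0.1 rad or angle between the x axis of square and the y axis of tray, either way round below 0.1 rad)), for 0.2 s.
3. the keeper is turned across both inserts (value of joint keeper above 1.35 rad), for 0.2 s.
At the end, for the whole second after the job is handed in: Disc flat in the round well and square plate flat in the square well (centred within 4 mm, at most 2 mm above the floor, tilt under 0.06 rad, the square's sides within 0.1 rad of the tray's), keeper past 1.35 rad, both inserts at rest (all of step 1 and all of step 2 and value of joint keeper above 1.35 rad and linear speed of each of disc, square below 0.02 m/s); the robot touches nothing.
It fails at once if the salt shaker is moved more than 30 mm (distance of salt_shaker from where it was at the start of the episode above 0.03 m).
It fails at once if the lemon is moved more than 30 mm (distance of lemon from where it was at the start of the episode above 0.03 m).
It fails at once if the apple is moved more than 30 mm (distance of apple from where it was at the start of the episode above 0.03 m).
It fails at once if the wooden spoon is moved more than 30 mm (distance of wooden_spoon from where it was at the start of the episode above 0.03 m).
It also fails if it takes over 67 s, if anything falls off the work surface, if the arm or the gripper's body presses on something with over 40 N, if the wrist force passes 120 N, or if a joint passes its speed limit or range.

ROBOT

A 7-joint arm with a two-finger parallel gripper is mounted at the origin on a cart in front of the work surface, level with it; the furniture and walls round the work are solid. World frame = base frame: x ahead of the robot, y to its left, z up, the work surface at z = 0. Lengths are in m, angles in rad, forces in N, time in s.
With the tool pointing down it reaches from about 0.4 to 0.875 m from the base axis. Payload 19.3 kg.
Tool frame: the origin (TCP) lies at the very end of the fingers, on their centre line; the grasp point (between the pads) lies 19 mm behind it; z points along the fingers, y is the line along which they close (so a half turn about z gives the same grasp; the last joint's range is limited). The gripper opens to 85 mm and grips with 20 to 120 N. Pads are 22 mm wide; open, the fingers measure 114 mm over their backs; the gripper's body (76 mm by 85 mm) begins 54 mm behind the grasp point. The pads swing forward as they close: fully open they stand 13 mm farther back than shut.
Start: joints at [1.186, 0.521, -0.036, 1.599, 0.021, 1.021, -0.113], TCP at [0.193, -0.594, 0.231] pointing down, gripper open.
Joint ranges: [-2.91, 2.91], [-0.3, 2.13], [-1.5, 1.42], [0.17, 2.43], [-1.26, 4.41], [0.16, 1.93], [-2.52, 2.52]. Speed limits (rad/s): [1.89, 1.89, 2.39, 2.39, 3.01, 3.01, 3.01].

INTERFACE

Orientations are given as [roll, pitch, yaw] about the fixed x, y, z axes, in that order (R = Rz(yaw) Ry(pitch) Rx(roll)).
In Python, from workcell import monitor, optics, workorder gives the robot as it stands.
- The arm moves only by the tool apply_moves, never from a script. Its arguments are lists of equal length, an entry for each row: "linear": the shift along the tool's x, y, z each as a share of 0.1 m, from -1 to 1, a list of three; "delta_rot": the turn, a rotation vector about the tool's x, y, z each as a share of 120 degrees, from -1 to 1, a list of three. A call has exactly 5 rows; each row is the pose to reach, as a shift and turn from the pose commanded when the call began, along the tool's axes at that moment; what a row does not reach only later rows make up. A row lasts 1/12 s, in which the tool goes at most 41.7 mm and 7.16 degrees, less where a joint would pass 70% of its speed; a pose out of reach is approached as far as the arm can. A call with a number of a shift or a turn outside -1 to 1 is refused whole. A call with a gripper value outside its range is refused whole. "gripper" is the opening, from -1 (shut) to 1 (fully open), set as the call begins (left out, the last holds). The fingers move at their own pace and stop on an object; "force" is the grip in N (left out, the last holds). Time passes only in rows, so rows that repeat a pose let the fingers close, or fill a call up. It gives the time, the measured TCP pose, the force, the opening and the grip force at its end, in the units of the state.
- monitor.observe(): the state, without advancing time (a new reading comes with each control period).
- optics.grab_frame(name): name is "scene" or "top" or "wrist"; returns (picture, depth): 384x512x3 uint8, red, green, blue; 384x512 float32, m along the optical axis (not along the pixel's ray), 0 where there is no reading.
- optics.camera_info(name): a dict with "fx", "fy", "cx", "cy" (pixels), "rvec" (rotation vector, rad) and "tvec" (3), from world to camera coordinates, as OpenCV has them; the wrist camera has in their place "T_tool_cam" (4x4, takes a point from camera to tool coordinates, whose origin is the TCP and whose axes are the flange's). Camera axes: x right, y down, z forward; pixel columns grow to the right and rows downward; lengths in m; the calibration is good to about 2 mm. The wrist camera is an equidistant fisheye: a pixel r from the principal point sees the ray r / f radians off the axis. A picture is of the moment at which its call begins: read the wrist's pose just before it. camera_info takes no time and is no camera call.
- workorder.job_done(): hands the job in; it is judged then, once.
The state is a dict: "clock": time; "qpos": joint angles; "qd": joint speeds; "joint_efforts": joint torques, N m; "position": TCP position; "tool_rot": TCP orientation; "force": force on the tool from outside, world axes, zero at the start; "moment": the same for the moment, N m; "grip_width": finger opening in m; "finger_force": force on a finger pad.
Only numpy, scipy, OpenCV 4.12 (cv2) and the standard library are available. Lean on these libraries where they do the work, as an engineer would, in place of code of your own. Each camera call takes 0.05 s, during which the arm holds its last target. There are 200 camera calls.

## Working session

There is one attempt and no reset: what is moved stays moved. The work goes in short steps, Python scripts to look and compute and a tool call to move; the robot and the scene stay as the last step left them, time stands still between calls to the robot, and variables do not carry over. Pictures are saved under pics/ and viewed, at most 13 in all, crops included, and the job is handed in when it is done.

Besides the shell and the picture viewer there is one more tool, called as a command line: name --argument value ..., lists and objects as JSON in quotes. apply_moves: Moves the arm, as the interface text tells. Its arguments: {"type":"object","properties":{"linear":{"type":"array"},"delta_rot":{"type":"array"},"gripper":{"type":"number"},"force":{"type":"number"}},"required":["linear","delta_rot"]}

```bash
mkdir -p pics
cat > h.py <<'E'
import numpy as np,cv2
from scipy.spatial.transform import Rotation as R
from workcell import monitor,optics,workorder
def cam(n):
    i=optics.camera_info(n); return i
def cloud(n):
    i=cam(n); p,d=optics.grab_frame(n)
    v,u=np.mgrid[:384,:512]
    pc=np.stack([(u-i['cx'])/i['fx']*d,(v-i['cy'])/i['fy']*d,d],-1)
    Rm=cv2.Rodrigues(np.array(i['rvec'],float))[0]
    w=(pc-np.array(i['tvec']).ravel())@Rm
    w[d==0]=np.nan
    return p,d,w
E
python3 - <<'E'
from h import *
s=monitor.observe();print(s)
for n in ['top','scene']:
    p,d,w=cloud(n);np.savez(n,p=p,d=d,w=w);cv2.imwrite(f'pics/{n}.png',p[...,::-1]);print({k:np.round(v,3) for k,v in cam(n).items()})
print(cam('wrist'))
a=cv2.imread('pics/top.png');
E
```

```text
{'clock': 0.0, 'qpos': array([ 1.18581061,  0.52201488, -0.03630157,  1.59995135,  0.02121956,
        1.02111472, -0.11277868]), 'qd': array([-4.97969042e-04,  2.55155037e-03, -1.31559510e-03,  1.85353614e-03,
       -2.20904593e-05, -1.47397995e-03,  3.55395289e-04]), 'joint_efforts': array([-7.07086165e-04, -9.27097392e+01,  1.97979346e+00, -3.69929516e+01,
        1.78649335e-02,  8.08637822e-03,  5.33605407e-05]), 'position': array([ 0.19335794, -0.59400831,  0.23074578]), 'tool_rot': array([-3.14049487e+00,  1.07361870e-04,  3.14783925e-01]), 'force': array([-0.4444552 ,  0.86341953, -0.1761876 ]), 'moment': array([ 0.00057446,  0.01246662, -0.01308504]), 'finger_force': 0.0, 'grip_width': 0.08526651201127583}
{'fx': np.float64(487.998), 'fy': np.float64(487.998), 'cx': np.float64(265.153), 'cy': np.float64(191.583), 'rvec': array([ 2.132, -2.139,  0.161]), 'tvec': array([0.288, 0.545, 1.45 ])}
{'fx': np.float64(371.214), 'fy': np.float64(371.214), 'cx': np.float64(246.795), 'cy': np.float64(198.39), 'rvec': array([ 1.363, -2.198,  0.907]), 'tvec': array([0.482, 0.334, 0.963])}
{'fx': 297.3186396354542, 'fy': 297.3186396354542, 'cx': 253.11179206139929, 'cy': 189.66763247759948, 'T_tool_cam': array([[ 1.30938790e-04, -9.65352627e-01, -2.60948825e-01,
         6.65749001e-02],
       [ 9.99999850e-01, -1.23642090e-05,  5.47519585e-04,
        -5.54517091e-04],
       [-5.31775895e-04, -2.60948857e-01,  9.65352480e-01,
        -1.41263987e-01],
       [ 0.00000000e+00,  0.00000000e+00,  0.00000000e+00,
         1.00000000e+00]])}
```

View pics/top.png

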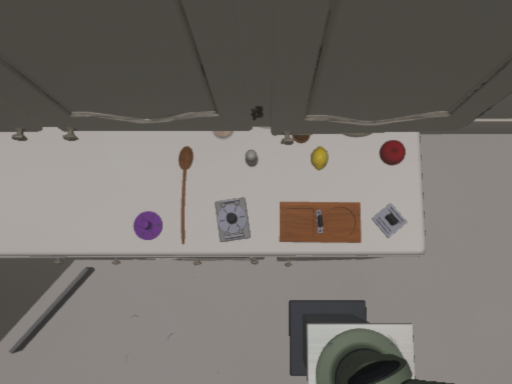

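View pics/scene.png

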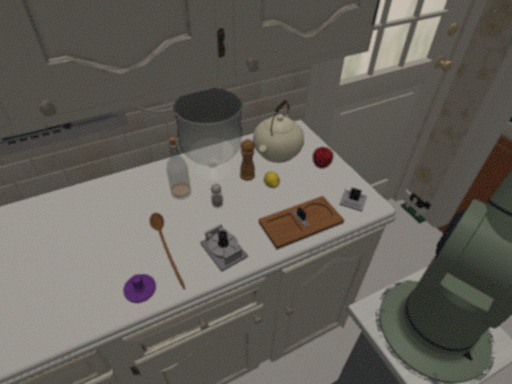

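Top view: stand with disc at (232,219), tray at (320,222) with the round well on the right and the square well on the left, square plate at (390,221), purple look-alike at (148,225). The scene view agrees. Next I'll measure them.

```bash
cat > m.py <<'E'
from h import *
from scipy import ndimage as nd
for n in ['top','scene']:
    f=np.load(n+'.npz');w=f['w'];p=f['p'].astype(int)
    uv={'top':dict(disc=(232,219),tray=(320,222),sq=(390,221),purple=(148,225),salt=(251,158),lemon=(320,158),apple=(393,152),spoon=(183,200),table=(270,180)),
     'scene':dict(disc=(223,238),tray=(300,216),sq=(355,195))}[n]
    for k,(u,v) in uv.items(): print(n,k,np.round(w[v,u],3))
    # knob/handle tops
    for k in ['disc','tray','sq']:
        u,v=uv[k]; r=28
        W=w[v-r:v+r,u-r:u+r].reshape(-1,3);P=p[v-r:v+r,u-r:u+r].reshape(-1,3)
        dark=(P.max(1)<60)&(W[:,2]>.03)
        Q=W[dark]
        if len(Q)<3: print(k,'few');continue
        c=Q[:,:2].astype(np.float32); hi=np.percentile(Q[:,2],90)
        T=Q[Q[:,2]>hi-.008]
        print(n,k,'dark',len(Q),'top z',hi.round(4),'ctr',T.mean(0).round(4),'rect',cv2.minAreaRect(T[:,:2].astype(np.float32)))
f=np.load('top.npz');w=f['w'];p=f['p'].astype(int)
z=w[...,2]
# tray outline by colour
m=((p[...,0]-p[...,2])>50)&(z>.004)&(z<.035)
lab,k=nd.label(m)
for l in range(1,k+1):
    if (lab==l).sum()>500:
        Q=w[lab==l];print('wood',len(Q),np.nanmedian(Q,0).round(4),cv2.minAreaRect((Q[:,:2]*1000).astype(np.float32)))
for (nm,u,v,r) in [('stand',232,219,24),('sq',390,221,22)]:
    W=w[v-r:v+r,u-r:u+r].reshape(-1,3); Q=W[(W[:,2]>.006)]
    print(nm,len(Q),cv2.minAreaRect((Q[:,:2]*1000).astype(np.float32)))
a=p.astype(np.uint8)[170:270,200:420,::-1];cv2.imwrite('pics/topc.png',cv2.resize(a,None,fx=3.6,fy=3.6,interpolation=cv2.INTER_CUBIC))
E
python3 m.py
```

```text
top disc [0.459 0.385 0.08 ]
top tray [0.45  0.123 0.063]
top sq [ 0.455 -0.093  0.035]
top purple [0.444 0.641 0.05 ]
top salt [0.642 0.329 0.085]
top lemon [0.647 0.118 0.058]
top apple [ 0.664 -0.105  0.063]
top spoon [0.526 0.544 0.012]
top table [ 0.591  0.272 -0.005]
top disc dark 71 top z 0.0837 ctr [0.4634 0.3884 0.0809] rect ((0.46292930841445923, 0.3879677951335907), (0.024427136406302452, 0.02086733467876911), 88.04344940185547)
top tray dark 40 top z 0.0636 ctr [0.4541 0.1223 0.0608] rect ((0.4538869857788086, 0.12237948924303055), (0.006785830482840538, 0.029666822403669357), 88.70077514648438)
top sq dark 69 top z 0.0565 ctr [ 0.4607 -0.0974  0.0538] rect ((0.4619409739971161, -0.09640513360500336), (0.03114878199994564, 0.014312932267785072), 40.535587310791016)
scene disc [0.452 0.391 0.078]
scene tray [0.451 0.126 0.043]
scene sq [ 0.455 -0.096  0.036]
scene disc dark 176 top z 0.0812 ctr [0.4631 0.3881 0.0802] rect ((0.4640665650367737, 0.3876264691352844), (0.022157225757837296, 0.025401076301932335), 78.15239715576172)
scene tray dark 79 top z 0.062 ctr [0.4529 0.1221 0.0601] rect ((0.4534743130207062, 0.12097330391407013), (0.031432606279850006, 0.012158052064478397), 3.0427606105804443)
scene sq dark 65 top z 0.0546 ctr [ 0.4579 -0.0958  0.0525] rect ((0.4576396644115448, -0.09653396904468536), (0.029044827446341515, 0.01240583322942257), 27.088470458984375)
wood 2763 [0.4554 0.1197 0.0136] ((456.73468017578125, 118.30934143066406), (246.22140502929688, 121.99978637695312), 89.58847045898438)
stand 1261 ((463.96356201171875, 394.31561279296875), (144.0908203125, 139.92288208007812), 88.15557861328125)
sq 496 ((463.2247009277344, -100.91314697265625), (130.86915588378906, 130.8765869140625), 87.87490844726562)
```

View pics/topc.png

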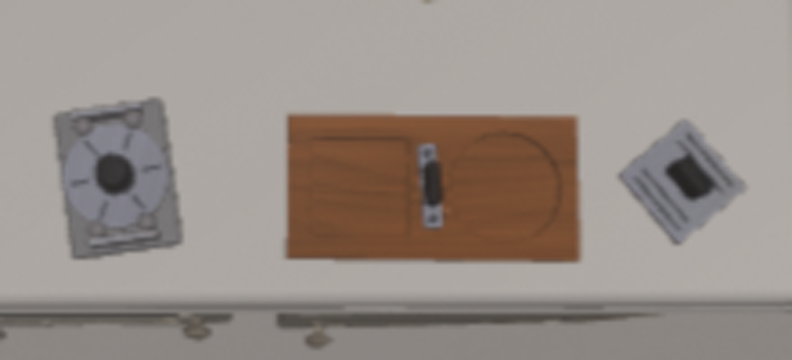

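Crop: clips at the ±x sides of the disc (110,110)/(125,240), so gripping along y clears them. The tray is nearly square to the world, the keeper is open, and the square plate is turned about 40°. Moving now.

apply_moves --linear '[[0.19, -0.06, 0], [0.38, -0.13, 0], [0.57, -0.19, 0], [0.76, -0.25, 0], [0.95, -0.32, 0]]' --delta_rot '[[0, 0, 0.03], [0, 0, 0.06], [0, 0, 0.09], [0, 0, 0.12], [0, 0, 0.15]]'

```text
clock: 0.52
position: [0.2746, -0.5338, 0.231]
tool_rot: [-3.141, 0.0, -0.003]
force: [0.1, -0.2, -0.2]
grip_width: 0.0857
finger_force: 0.0
```

apply_moves --linear '[[0.2, -0.2, 0], [0.4, -0.4, 0], [0.6, -0.6, 0], [0.8, -0.8, 0], [1, -1, 0]]' --delta_rot '[[0, 0, 0], [0, 0, 0], [0, 0, 0], [0, 0, 0], [0, 0, 0]]'

```text
clock: 0.93
position: [0.3746, -0.4332, 0.2311]
tool_rot: [-3.141, 0.0, 0.001]
force: [0.9, -0.5, 0.3]
grip_width: 0.0857
finger_force: 0.0
```

```bash
python3 -c "
from h import *
s=monitor.observe();print(s['clock'],s['qpos'],s['position'],s['tool_rot'])"
```

```text
0.9333 [ 0.75988543  0.43845233 -0.00755449  1.74188035  0.00386377  0.96175578
 -0.81940517] [ 0.37457289 -0.43319014  0.23108391] [-3.14123551e+00  3.24928694e-04  5.57655405e-04]
```

apply_moves --linear '[[0.1, -0.2, 0], [0.2, -0.4, 0], [0.3, -0.6, 0], [0.4, -0.8, 0], [0.5, -1, 0]]' --delta_rot '[[0, 0, 0], [0, 0, 0], [0, 0, 0], [0, 0, 0], [0, 0, 0]]'

```text
clock: 1.35
position: [0.424, -0.3333, 0.2311]
tool_rot: [-3.141, 0.0, 0.001]
force: [-0.4, 0.2, 0.3]
grip_width: 0.0849
finger_force: 0.0
```

apply_moves --linear '[[0.1, -0.2, 0], [0.2, -0.4, 0], [0.3, -0.6, 0], [0.4, -0.8, 0], [0.4, -1, 0]]' --delta_rot '[[0, 0, 0], [0, 0, 0], [0, 0, 0], [0, 0, 0], [0, 0, 0]]'

```text
clock: 1.77
position: [0.4651, -0.2329, 0.231]
tool_rot: [-3.141, -0.0, 0.002]
force: [0.6, 0.8, -0.8]
grip_width: 0.0854
finger_force: 0.0
```

apply_moves --linear '[[0, -0.2, 0], [0, -0.4, 0], [0, -0.6, 0], [0, -0.8, 0], [0, -1, 0]]' --delta_rot '[[0, 0, 0], [0, 0, 0], [0, 0, 0], [0, 0, 0], [0, 0, 0]]'

```text
clock: 2.18
position: [0.4634, -0.1334, 0.2312]
tool_rot: [-3.142, 0.0, 0.001]
force: [-0.6, -0.5, -0.6]
grip_width: 0.0853
finger_force: 0.0
```

```bash
cat >> h.py <<'E'
def wcloud():
    s=monitor.observe(); i=cam('wrist'); p,d=optics.grab_frame('wrist')
    v,u=np.mgrid[:384,:512]; a=(u-i['cx'])/i['fx']; b=(v-i['cy'])/i['fy']; th=np.hypot(a,b)
    k=np.tan(th)/np.maximum(th,1e-9)
    pc=np.stack([a*k*d,b*k*d,d],-1); T=i['T_tool_cam']; t=pc@T[:3,:3].T+T[:3,3]
    w=t@R.from_euler('xyz',s['tool_rot']).as_matrix().T+s['position']
    w[d==0]=np.nan
    return s,p,d,w
def snap(n):
    s,p,d,w=wcloud(); np.savez(n,p=p,d=d,w=w); cv2.imwrite(f'pics/{n}.png',p[...,::-1]); return s
E
python3 -c "
from h import *
s=snap('w1');print(s['clock'],s['qpos'],s['position'])"
```

```text
2.1833 [ 0.25085624  0.29782094 -0.11527313  1.96102728  0.04361385  0.8853943
 -1.45720912] [ 0.46343256 -0.13337356  0.23116614]
```

apply_moves --linear '[[0, -0.2, 0], [0, -0.4, 0], [0, -0.6, 0], [0, -0.8, 0], [0, -1, 0]]' --delta_rot '[[0, 0, 0], [0, 0, 0], [0, 0, 0], [0, 0, 0], [0, 0, 0]]'

```text
clock: 2.65
position: [0.4634, -0.0335, 0.2312]
tool_rot: [3.142, 0.0, 0.0]
force: [-0.5, 0.5, 0.5]
grip_width: 0.0856
finger_force: 0.0
```

apply_moves --linear '[[0, -0.2, 0], [0, -0.4, 0], [0, -0.6, 0], [0, -0.8, 0], [0, -1, 0]]' --delta_rot '[[0, 0, 0], [0, 0, 0], [0, 0, 0], [0, 0, 0], [0, 0, 0]]'

```text
clock: 3.07
position: [0.4634, 0.0665, 0.2312]
tool_rot: [3.142, 0.0, 0.001]
force: [0.2, -0.2, 0.1]
grip_width: 0.0858
finger_force: 0.0
```

```bash
python3 -c "
from h import *
s=snap('w2');print(s['clock'],s['qpos'],s['position'])"
```

```text
3.0667 [-0.08995724  0.27976588 -0.21732785  1.98979585  0.07730747  0.8800703
 -1.91867257] [0.46335809 0.06648696 0.23119517]
```

View pics/w1.png

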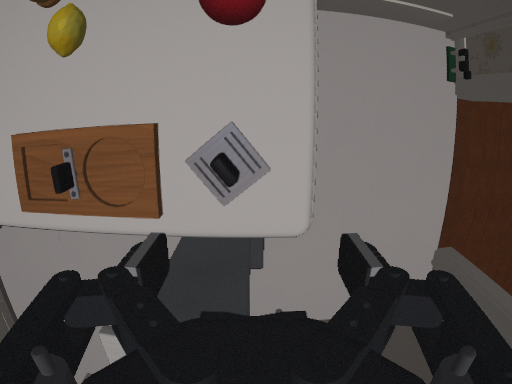

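View pics/w2.png

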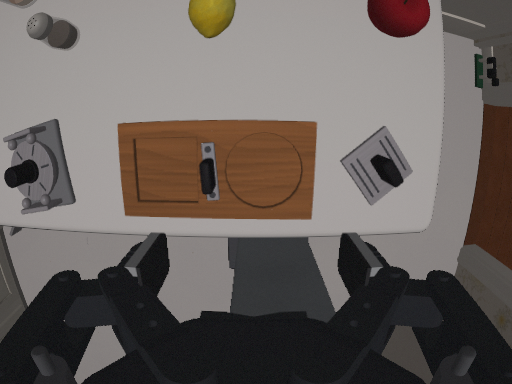

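w1 shows the square plate at (228,163) and its handle at (225,170), angled about 39°. w2 shows the tray square to the world, with the round well at (263,170), the square well at (168,170) and the keeper at (208,172). Continuing to the disc.

apply_moves --linear '[[0, -0.2, 0], [0, -0.4, 0], [0, -0.6, 0], [0, -0.8, 0], [0, -1, 0]]' --delta_rot '[[0, 0, 0], [0, 0, 0], [0, 0, 0], [0, 0, 0], [0, 0, 0]]'

```text
clock: 3.53
position: [0.4634, 0.1663, 0.2312]
tool_rot: [3.141, 0.0, 0.0]
force: [-0.5, 0.1, 0.6]
grip_width: 0.0851
finger_force: 0.0
```

apply_moves --linear '[[0, -0.2, 0], [0, -0.4, 0], [0, -0.6, 0], [0, -0.8, 0], [0, -1, 0]]' --delta_rot '[[0, 0, 0], [0, 0, 0], [0, 0, 0], [0, 0, 0], [0, 0, 0]]'

```text
clock: 3.95
position: [0.4634, 0.2663, 0.2311]
tool_rot: [3.141, 0.0, 0.0]
force: [0.2, -0.2, -0.1]
grip_width: 0.0855
finger_force: 0.0
```

apply_moves --linear '[[0, -0.2, 0], [0, -0.4, 0], [0, -0.6, 0], [0, -0.8, 0], [0, -1, 0]]' --delta_rot '[[0, 0, 0], [0, 0, 0], [0, 0, 0], [0, 0, 0], [0, 0, 0]]'

```text
clock: 4.37
position: [0.4634, 0.3662, 0.231]
tool_rot: [3.141, 0.001, 0.0]
force: [-0.4, 0.2, 0.8]
grip_width: 0.0853
finger_force: 0.0
```

```bash
cat > m2.py <<'E'
from h import *
from scipy import ndimage as nd
s=snap('w3');print(s['clock'],s['position'],s['tool_rot'],s['qpos'])
L={n:np.load(n+'.npz') for n in ['w1','w2','w3']}
def near(n,c,r):
    w=L[n]['w'];p=L[n]['p'].astype(int);v,u=np.mgrid[:384,:512]
    m=(np.hypot(w[...,0]-c[0],w[...,1]-c[1])<r)&(v<230)
    return w[m],p[m]
def rect(Q):
    # robust outline: drop outliers
    (c,sz,a)=cv2.minAreaRect((Q[:,:2]*1000).astype(np.float32)); return np.round(c,1),np.round(sz,1),round(a,1)
for n in L:
    w=L[n]['w'];print(n,'table z',np.nanmedian(w[100:130,150:350,2][abs(w[100:130,150:350,2])<.008]))
    for k,c in dict(disc=(.463,.388),keep=(.4535,.122),sq=(.459,-.097)).items():
        Q,P=near(n,c,.05); dk=(P.max(1)<70)&(Q[:,2]>.03)
        if dk.sum()<20: continue
        Q=Q[dk]; h=np.percentile(Q[:,2],95); T=Q[abs(Q[:,2]-h)<.005]
        print(n,k,'n',len(T),'top',h.round(4),'mid',((T.max(0)+T.min(0))/2).round(4),rect(T))
    p=L[n]['p'].astype(int);m=((p[...,0]-p[...,2])>30)&(w[...,2]>.012)&(w[...,2]<.03)&(np.hypot(w[...,0]-.455,w[...,1]-.119)<.16)
    if m.sum()>500: print(n,'tray',m.sum(),np.median(w[m][:,2]).round(4),rect(w[m]))
    Q,P=near(n,(.459,-.097),.06)
    T=Q[(Q[:,2]>.005)&(Q[:,2]<.014)]
    if len(T)>200: print(n,'plate',len(T),rect(T))
    for k,c in dict(rw=(.455,.057),sw=(.455,.181)).items():
        Q,P=near(n,c,.045);F=Q[(Q[:,2]<.0135)]
        if len(F)>100:print(n,k,len(F),np.median(F[:,2]).round(4),((F.max(0)+F.min(0))/2).round(4),F.mean(0).round(4))
E
python3 m2.py
```

```text
4.3667 [0.46340455 0.36623107 0.23099455] [3.14118001e+00 5.00301282e-04 3.97855889e-04] [-0.58186426  0.4769926  -0.26415946  1.68417303  0.14284476  0.99999026
 -2.46571262]
w1 table z -0.0013623649007504235
w1 keep n 204 top 0.0611 mid [0.458  0.1183 0.0591] (array([458. , 118.1]), array([34.6, 13. ]), 4.4)
w1 sq n 435 top 0.0542 mid [ 0.4638 -0.1001  0.0523] (array([ 463.6, -100.2]), array([35.7, 16. ]), 38.6)
w1 tray 6335 0.0165 (array([457.7, 116.7]), array([252.5, 124.6]), 89.2)
w1 plate 3150 (array([ 463.3, -100.1]), array([78.6, 78.7]), 39.1)
w1 rw 2976 0.0076 [0.4548 0.057  0.009 ] [0.4552 0.0564 0.0077]
w1 sw 1489 0.0075 [0.4574 0.1819 0.0093] [0.4583 0.1872 0.0077]
w2 table z -0.0013085501260842736
w2 disc n 224 top 0.0799 mid [0.467  0.3869 0.0782] (array([466.5, 386.4]), array([26.1, 25.8]), 31.4)
w2 keep n 339 top 0.0614 mid [0.4586 0.1191 0.0593] (array([458.6, 119.1]), array([34.7, 11.9]), 4.1)
w2 sq n 320 top 0.0544 mid [ 0.4632 -0.0986  0.0524] (array([464. , -98.8]), array([35.1, 16.2]), 39.6)
w2 tray 9634 0.0166 (array([457.6, 116.4]), array([250.8, 124.6]), 89.3)
w2 plate 2406 (array([463.1, -99.7]), array([79.4, 78.7]), 38.4)
w2 rw 3908 0.0076 [0.4547 0.0569 0.0092] [0.4557 0.057  0.0076]
w2 sw 3353 0.0076 [0.4574 0.1799 0.0092] [0.4564 0.1799 0.0076]
w3 table z -0.0013240514090979705
w3 disc n 558 top 0.0804 mid [0.4671 0.3872 0.0785] (array([467.1, 387.2]), array([26.6, 26.3]), 89.8)
w3 keep n 212 top 0.0612 mid [0.4582 0.1205 0.0592] (array([458.3, 120.3]), array([35. , 11.6]), 4.5)
w3 tray 6241 0.0167 (array([457.8, 116.1]), array([252.1, 124.1]), 89.4)
w3 rw 1482 0.0078 [0.4549 0.052  0.009 ] [0.4572 0.0502 0.0077]
w3 sw 2683 0.0077 [0.4577 0.1763 0.0092] [0.4568 0.1796 0.0078]
```

View pics/w3.png

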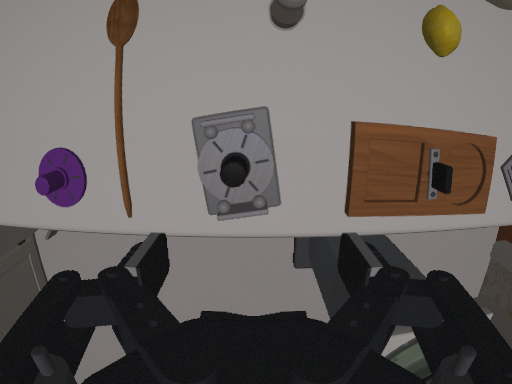

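w3 shows the disc in its stand at (236,165) with its knob at (236,168), and the purple disc is far away at (60,178). Descending onto the knob.

apply_moves --linear '[[0.01, -0.05, 0.1], [0.02, -0.1, 0.25], [0.03, -0.15, 0.45], [0.04, -0.21, 0.65], [0.04, -0.21, 0.8]]' --delta_rot '[[0, 0, -0.02], [0, 0, -0.04], [0, 0, -0.06], [0, 0, -0.08], [0, 0, -0.1]]'

```text
clock: 4.83
position: [0.467, 0.3871, 0.1495]
tool_rot: [3.142, 0.001, 0.213]
force: [0.3, -0.5, -0.3]
grip_width: 0.0855
finger_force: 0.0
```

apply_moves --linear '[[0, 0, 0.2], [0, 0, 0.45], [0, 0, 0.7], [0, 0, 0.9], [0, 0, 1.0]]' --delta_rot '[[0, 0, 0], [0, 0, 0], [0, 0, 0], [0, 0, 0], [0, 0, 0]]'

```text
clock: 5.25
position: [0.4666, 0.3854, 0.0487]
tool_rot: [3.14, 0.003, 0.21]
force: [0.6, -0.1, -0.2]
grip_width: 0.0858
finger_force: 0.0
```

```bash
cat > m3.py <<'E'
from h import *
s,p,d,w=wcloud();print(s['position'],s['tool_rot'],s['qpos'],s['force'])
c=(.467,.387)
m=(np.hypot(w[...,0]-c[0],w[...,1]-c[1])<.035)&(p.max(-1)<75)&(w[...,2]>.065)&(w[...,2]<.085)
T=w[m];print(len(T),((T.max(0)+T.min(0))/2).round(4),cv2.minAreaRect((T[:,:2]*1000).astype(np.float32)))
cv2.imwrite('pics/w4.png',p[...,::-1])
E
python3 m3.py
```

```text
[0.46656905 0.38544477 0.04865254] [3.13996388e+00 2.81315800e-03 2.10093555e-01] [-0.61386148  0.7388586  -0.25555798  1.76499044  0.27515894  0.67607655
 -2.3826732 ] [ 0.5955281  -0.13374219 -0.19318329]
3274 [0.4668 0.3877 0.0732] ((466.9416809082031, 387.6602478027344), (27.645639419555664, 26.96103286743164), 57.25310134887695)
```

View pics/w4.png

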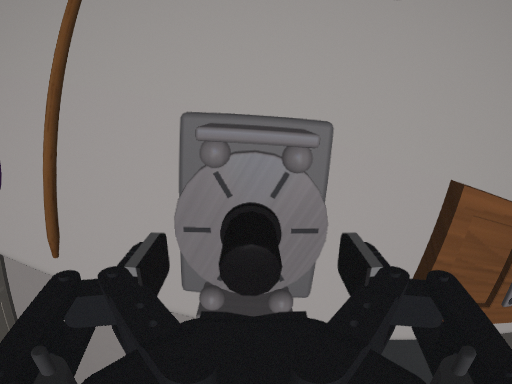

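w4 shows the knob centred between the open pads, with its top at (250,268) and the clips ahead and behind. Closing.

apply_moves --linear '[[0, -0.02, 0.02], [0, -0.02, 0.02], [0, -0.02, 0.02], [0, -0.02, 0.02], [0, -0.02, 0.02]]' --delta_rot '[[0, 0, 0], [0, 0, 0], [0, 0, 0], [0, 0, 0], [0, 0, 0]]' --gripper -0.7 --force 70

```text
clock: 5.72
position: [0.4676, 0.3884, 0.0504]
tool_rot: [3.141, -0.001, 0.21]
force: [-9.9, -2.4, 27.2]
grip_width: 0.0263
finger_force: 67.4
```

apply_moves --linear '[[0, 0, 0], [0, 0, 0], [0, 0, 0], [0, 0, 0], [0, 0, 0]]' --delta_rot '[[0, 0, 0], [0, 0, 0], [0, 0, 0], [0, 0, 0], [0, 0, 0]]'

```text
clock: 6.13
position: [0.4676, 0.3884, 0.0505]
tool_rot: [3.141, -0.001, 0.21]
force: [-1.9, -4.2, 12.9]
grip_width: 0.0262
finger_force: 68.1
```

apply_moves --linear '[[0, 0, -0.04], [0, 0, -0.08], [0, 0, -0.12], [0, 0, -0.17], [0, 0, -0.22]]' --delta_rot '[[0, 0, 0], [0, 0, 0], [0, 0, 0], [0, 0, 0], [0, 0, 0]]'

```text
clock: 6.55
position: [0.4672, 0.3886, 0.0721]
tool_rot: [-3.141, -0.001, 0.21]
force: [2.2, -1.1, 0.8]
grip_width: 0.0264
finger_force: 72.7
```

apply_moves --linear '[[0, 0, -0.1], [0, 0, -0.25], [0, 0, -0.4], [0, 0, -0.6], [0, 0, -0.8]]' --delta_rot '[[0, 0, 0], [0, 0, 0], [0, 0, 0], [0, 0, 0], [0, 0, 0]]'

```text
clock: 6.97
position: [0.4667, 0.3893, 0.1531]
tool_rot: [-3.14, -0.0, 0.211]
force: [1.3, -0.6, -2.7]
grip_width: 0.0263
finger_force: 72.4
```

```bash
cat > m4.py <<'E'
from h import *
import sys
s=snap(sys.argv[1]);print(s['clock'],s['position'],s['tool_rot'],s['grip_width'])
f=np.load(sys.argv[1]+'.npz');w=f['w'];p=f['p'].astype(int)
t=(w-s['position'])@R.from_euler('xyz',s['tool_rot']).as_matrix()  # tool coords
m=(np.hypot(t[...,0],t[...,1])<.06)&(t[...,2]>-.005)&(t[...,2]<.04)&(p.max(-1)>60)
Q=t[m];A=np.c_[Q[:,:2],np.ones(len(Q))];
for _ in range(4):
    c=np.linalg.lstsq(A,Q[:,2],rcond=None)[0];r=Q[:,2]-A@c;k=abs(r)<.003;Q=Q[k];A=A[k]
print('plane (tool z=ax+by+c)',c.round(4),len(Q))
h=cv2.convexHull((Q[:,:2]*1000).astype(np.float32));print('circle',cv2.minEnclosingCircle(h),cv2.fitEllipse(h),'rect',cv2.minAreaRect(h))
E
python3 m4.py w5
```

```text
6.9667 [0.46666582 0.38934883 0.15313196] [-3.14034622e+00 -4.78828825e-04  2.10643087e-01] 0.026280496047426598
plane (tool z=ax+by+c) [ 0.0046 -0.0002  0.0169] 8850
circle ((-1.2504534721374512, -0.5168752074241638), 45.25724792480469) ((-1.0197715759277344, -0.5800609588623047), (89.11688995361328, 89.85713958740234), 97.83880615234375) rect ((1.5521507263183594, -0.5456047058105469), (86.00480651855469, 85.85317993164062), 44.31850814819336)
```

View pics/w5.png

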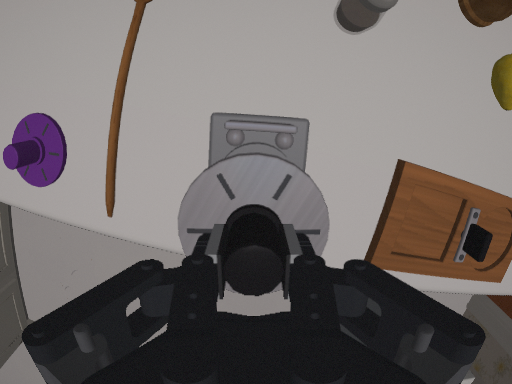

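w5 shows the disc out of the clips, hanging level in the gripper, centred at (253,220). Now refining the well centres offline from w2.

```bash
cat > m5.py <<'E'
from h import *
from scipy import ndimage as nd
for n in ['w1','w2','w3']:
    f=np.load(n+'.npz');w=f['w'];p=f['p'].astype(int)
    v,u=np.mgrid[:384,:512]
    m=(p[...,0]-p[...,2]>15)&(w[...,2]<.0118)&(w[...,2]>.003)&(v<235)&(abs(w[...,0]-.457)<.055)&(abs(w[...,1]-.117)<.118)
    m=nd.binary_opening(m,iterations=2);lab,k=nd.label(m)
    for l in range(1,k+1):
        Q=w[lab==l]
        if len(Q)>800:
            h=cv2.convexHull((Q[:,:2]*1000).astype(np.float32));print(n,len(Q),'mid',((Q.max(0)+Q.min(0))/2).round(4),'ell',cv2.fitEllipse(h),'rect',cv2.minAreaRect(h))
E
python3 m5.py
```

```text
w1 3199 mid [0.4566 0.0561 0.0081] ell ((456.3779296875, 56.283180236816406), (91.67879486083984, 94.4864501953125), 115.91889953613281) rect ((456.19671630859375, 56.280677795410156), (93.68704986572266, 91.16421508789062), 24.453432083129883)
w1 1675 mid [0.4578 0.1814 0.0085] ell ((455.7568359375, 180.583740234375), (101.5411148071289, 110.0407943725586), 104.5662612915039) rect ((457.8341064453125, 181.78591918945312), (80.13273620605469, 82.95204162597656), 88.92906188964844)
w2 4332 mid [0.4563 0.054  0.0084] ell ((456.4734191894531, 54.110618591308594), (93.50580596923828, 94.10334777832031), 175.1268768310547) rect ((456.4411926269531, 54.06439208984375), (92.95610046386719, 93.23091125488281), 44.82712173461914)
w2 3795 mid [0.458  0.1792 0.0084] ell ((460.1813049316406, 179.2682342529297), (98.80402374267578, 122.98817443847656), 84.994384765625) rect ((457.89593505859375, 179.497802734375), (82.62281799316406, 83.3778305053711), 89.3798599243164)
w3 3094 mid [0.458  0.1762 0.0085] ell ((458.0311279296875, 176.02032470703125), (92.49243927001953, 129.39480590820312), 88.23873901367188) rect ((457.67474365234375, 176.2346954345703), (80.97433471679688, 83.06078338623047), 89.41990661621094)
w3 1745 mid [0.4564 0.0489 0.0085] ell ((456.28448486328125, 50.5869140625), (88.79546356201172, 94.1811294555664), 83.21765899658203) rect ((457.3733825683594, 46.690528869628906), (93.71490478515625, 81.37345886230469), 11.588644027709961)
```

apply_moves --linear '[[-0.04, 0.2, 0], [-0.08, 0.4, 0], [-0.12, 0.6, 0], [-0.16, 0.8, 0], [-0.21, 0.97, 0]]' --delta_rot '[[0, 0, 0.02], [0, 0, 0.04], [0, 0, 0.06], [0, 0, 0.08], [0, 0, 0.1]]'

```text
clock: 7.43
position: [0.4669, 0.2888, 0.1523]
tool_rot: [-3.14, -0.001, -0.002]
force: [1.0, -0.1, -1.3]
grip_width: 0.0262
finger_force: 72.4
```

apply_moves --linear '[[0, 0.2, 0], [0, 0.4, 0], [0, 0.6, 0], [0, 0.8, 0], [0, 1, 0]]' --delta_rot '[[0, 0, 0], [0, 0, 0], [0, 0, 0], [0, 0, 0], [0, 0, 0]]'

```text
clock: 7.85
position: [0.4669, 0.1893, 0.1523]
tool_rot: [-3.14, -0.001, 0.001]
force: [0.3, 0.0, -1.8]
grip_width: 0.0262
finger_force: 72.4
```

apply_moves --linear '[[0, 0.2, 0], [0, 0.4, 0], [0, 0.6, 0], [0, 0.8, 0], [0, 1, 0]]' --delta_rot '[[0, 0, 0], [0, 0, 0], [0, 0, 0], [0, 0, 0], [0, 0, 0]]'

```text
clock: 8.27
position: [0.4671, 0.0892, 0.1522]
tool_rot: [-3.141, -0.002, 0.001]
force: [-1.0, 0.7, -2.4]
grip_width: 0.0263
finger_force: 72.4
```

apply_moves --linear '[[-0.03, 0.1, 0.1], [-0.06, 0.2, 0.25], [-0.095, 0.3, 0.45], [-0.095, 0.352, 0.65], [-0.095, 0.352, 0.85]]' --delta_rot '[[0, 0, 0], [0, 0, 0], [0, 0, 0], [0, 0, 0], [0, 0, 0]]'

```text
clock: 8.68
position: [0.4579, 0.0536, 0.0665]
tool_rot: [-3.141, -0.002, -0.0]
force: [0.4, -0.9, -1.4]
grip_width: 0.0262
finger_force: 72.4
```

apply_moves --linear '[[0, 0, 0], [0, 0, 0], [0, 0, 0], [0, 0, 0], [0, 0, 0]]' --delta_rot '[[0, 0, 0], [0, 0, 0], [0, 0, 0], [0, 0, 0], [0, 0, 0]]'

```text
clock: 9.1
position: [0.458, 0.0545, 0.0674]
tool_rot: [-3.141, -0.002, 0.001]
force: [-0.4, 0.2, -1.5]
grip_width: 0.0259
finger_force: 72.4
```

```bash
python3 m4.py w6
python3 - <<'E'
from h import *
f=np.load('w6.npz');w=f['w'];p=f['p'].astype(int)
v,u=np.mgrid[:384,:512]
m=(p[...,0]-p[...,2]>15)&(w[...,2]>.010)&(w[...,2]<.03)
Q=w[m]
for q in (.5,2,98,99.5): print(q,np.percentile(Q,q,axis=0).round(4))
# tray +x edge by y column, -y edge by x row
for y in (.02,.04,.08,.1): 
    k=abs(Q[:,1]-y)<.004; print('y',y,Q[k][:,0].min().round(4),Q[k][:,0].max().round(4)) if k.any() else 0
for x in (.43,.45,.47,.49,.51):
    k=abs(Q[:,0]-x)<.004; print('x',x,Q[k][:,1].min().round(4),Q[k][:,1].max().round(4)) if k.any() else 0
E
```

```text
9.1 [0.45795879 0.05450189 0.06740996] [-3.14112497e+00 -1.88028323e-03  7.93851929e-04] 0.025862895785694572
plane (tool z=ax+by+c) [0.0043 0.0003 0.0169] 8933
circle ((-4.275143623352051, -7.208176136016846), 51.94935607910156) ((-2.1843948364257812, -4.151981353759766), (87.73797607421875, 98.27922821044922), 154.08160400390625) rect ((-0.6434478759765625, -0.8696784973144531), (88.78316497802734, 88.17536163330078), 33.6002311706543)
0.5 [ 0.3982 -0.0083  0.0108]
2 [ 0.4024 -0.0068  0.013 ]
98 [0.5189 0.2378 0.018 ]
99.5 [0.5199 0.2405 0.0185]
y 0.02 0.4853 0.5188
y 0.04 0.5004 0.5183
y 0.08 0.4941 0.519
y 0.1 0.4669 0.5195
x 0.43 -0.0082 0.2427
x 0.45 -0.0089 0.2416
x 0.47 -0.0091 0.242
x 0.49 -0.0092 0.2413
x 0.51 -0.0096 0.2414
```

View pics/w6.png

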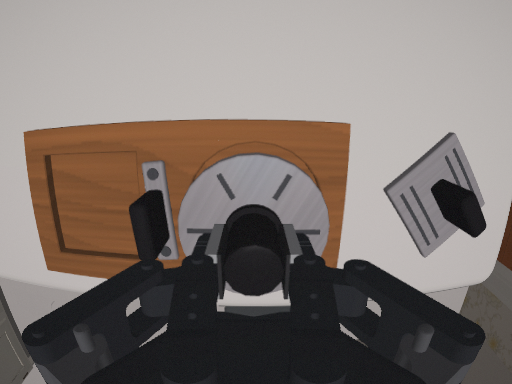

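w6 shows the disc at (253,225) directly over the round well, with the well rim evenly visible behind it. Lowering.

apply_moves --linear '[[-0.003, 0.007, 0.05], [-0.003, 0.007, 0.11], [-0.003, 0.007, 0.18], [-0.003, 0.007, 0.24], [-0.003, 0.007, 0.29]]' --delta_rot '[[0, 0, 0], [0, 0, 0], [0, 0, 0], [0, 0, 0], [0, 0, 0]]'

```text
clock: 9.57
position: [0.4567, 0.0535, 0.0363]
tool_rot: [3.141, 0.001, 0.001]
force: [0.1, -0.2, -2.1]
grip_width: 0.0262
finger_force: 72.4
```

apply_moves --linear '[[0, 0, 0.01], [0, 0, 0.02], [0, 0, 0.03], [0, 0, 0.04], [0, 0, 0.04]]' --delta_rot '[[0, 0, 0], [0, 0, 0], [0, 0, 0], [0, 0, 0], [0, 0, 0]]'

```text
clock: 9.98
position: [0.457, 0.0535, 0.0336]
tool_rot: [-3.142, -0.0, 0.001]
force: [-1.8, 0.4, 0.7]
grip_width: 0.026
finger_force: 73.2
```

apply_moves --linear '[[0, 0, 0], [0, 0, 0], [0, 0, 0], [0, 0, 0], [0, 0, 0]]' --delta_rot '[[0, 0, 0], [0, 0, 0], [0, 0, 0], [0, 0, 0], [0, 0, 0]]' --gripper 0.1

```text
clock: 10.4
position: [0.457, 0.0535, 0.0334]
tool_rot: [-3.142, -0.0, 0.001]
force: [1.0, 0.3, -0.5]
grip_width: 0.047
finger_force: 0.0
```

apply_moves --linear '[[0, 0, -0.1], [0, 0, -0.25], [0, 0, -0.45], [0, 0, -0.7], [0, 0, -0.9]]' --delta_rot '[[0, 0, 0], [0, 0, 0], [0, 0, 0], [0, 0, 0], [0, 0, 0]]'

```text
clock: 10.82
position: [0.4569, 0.0535, 0.1254]
tool_rot: [-3.141, -0.0, 0.001]
force: [0.7, -0.6, -0.5]
grip_width: 0.047
finger_force: 0.0
```

```bash
cat > m6.py <<'E'
from h import *
import sys
n=sys.argv[1];c=tuple(map(float,sys.argv[2:4]))
s=snap(n);print(s['clock'],s['position'],s['tool_rot'],s['grip_width'])
f=np.load(n+'.npz');w=f['w'];p=f['p'].astype(int)
r=np.hypot(w[...,0]-c[0],w[...,1]-c[1]); sat=p.max(-1)-p.min(-1)
m=(r<.056)&(sat<25)&(p.max(-1)>60)&(w[...,2]>.004)&(w[...,2]<.03);Q=w[m]
A=np.c_[Q[:,:2]-c,np.ones(len(Q))];k=np.linalg.lstsq(A,Q[:,2],rcond=None)[0]
print('plane',k.round(4),len(Q));h=cv2.convexHull((Q[:,:2]*1000).astype(np.float32))
print('ell',cv2.fitEllipse(h),'rect',cv2.minAreaRect(h))
m=(r<.04)&(p.max(-1)<75)&(w[...,2]>.045)&(w[...,2]<.07);T=w[m]
if len(T):print('handle',len(T),np.percentile(T[:,2],95),cv2.minAreaRect((T[:,:2]*1000).astype(np.float32)))
E
python3 m6.py w7 .4565 .0545
```

```text
10.8167 [0.45693185 0.05353142 0.12539622] [-3.14141032e+00 -4.93991798e-04  7.35515251e-04] 0.0469522824360441
plane [-0.0022 -0.0007  0.0166] 6182
ell ((454.8178405761719, 54.1226806640625), (90.47322082519531, 91.07560729980469), 162.49972534179688) rect ((455.5350341796875, 54.01700973510742), (89.31483459472656, 89.63724517822266), 4.496104717254639)
handle 1195 0.0635348065257817 ((456.5816650390625, 54.06437683105469), (26.748220443725586, 26.97823143005371), 60.437660217285156)
```

Disc is seated flat: top level with the tray, tilt below 0.003. On to the square plate.

apply_moves --linear '[[0.01, 0.2, 0], [0.02, 0.4, 0], [0.03, 0.6, 0], [0.05, 0.8, 0], [0.06, 1, 0]]' --delta_rot '[[0, 0, -0.055], [0, 0, -0.11], [0, 0, -0.165], [0, 0, -0.22], [0, 0, -0.275]]'

```text
clock: 11.28
position: [0.4631, -0.0475, 0.1239]
tool_rot: [3.141, -0.0, 0.582]
force: [-0.1, 0.9, 0.9]
grip_width: 0.0469
finger_force: 0.0
```

apply_moves --linear '[[-0.06, 0.09, 0], [-0.12, 0.18, 0], [-0.18, 0.27, 0], [-0.24, 0.36, 0], [-0.286, 0.445, 0]]' --delta_rot '[[0, 0, -0.01], [0, 0, -0.02], [0, 0, -0.03], [0, 0, -0.04], [0, 0, -0.05]]'

```text
clock: 11.7
position: [0.4631, -0.1003, 0.1238]
tool_rot: [3.141, 0.0, 0.682]
force: [0.1, 0.4, -0.1]
grip_width: 0.0467
finger_force: 0.0
```

```bash
python3 m6.py w8 .4634 -.0996
```

```text
11.7 [ 0.46307398 -0.10029406  0.12381591] [3.14127439e+00 1.91969566e-04 6.81820114e-01] 0.04668022805169611
plane [ 0.0003 -0.0013  0.0074] 6053
ell ((464.82696533203125, -100.01842498779297), (99.60336303710938, 107.7480239868164), 32.7669563293457) rect ((462.98834228515625, -99.9144287109375), (77.980712890625, 78.12875366210938), 38.906089782714844)
handle 943 0.054157614763365766 ((463.4756774902344, -99.53174591064453), (35.68187713623047, 15.414982795715332), 39.357635498046875)
```

apply_moves --linear '[[0.005, 0, 0.2], [0.005, 0, 0.45], [0.005, 0, 0.7], [0.005, 0, 0.9], [0.005, 0, 1.0]]' --delta_rot '[[0, 0, 0], [0, 0, 0], [0, 0, 0], [0, 0, 0], [0, 0, 0]]'

```text
clock: 12.17
position: [0.4629, -0.0986, 0.0217]
tool_rot: [-3.14, 0.001, 0.681]
force: [-0.8, -0.3, 0.2]
grip_width: 0.0471
finger_force: 0.0
```

apply_moves --linear '[[0, 0, 0], [0, 0, 0], [0, 0, 0], [0, 0, 0], [0, 0, 0]]' --delta_rot '[[0, 0, 0], [0, 0, 0], [0, 0, 0], [0, 0, 0], [0, 0, 0]]' --gripper -1 --force 60

```text
clock: 12.58
position: [0.4643, -0.0992, 0.0244]
tool_rot: [3.14, -0.001, 0.681]
force: [-0.7, 1.0, 11.1]
grip_width: 0.0149
finger_force: 60.1
```

apply_moves --linear '[[0, 0, 0], [0, 0, -0.1], [0, 0, -0.3], [0, 0, -0.6], [0, 0, -0.9]]' --delta_rot '[[0, 0, 0], [0, 0, 0], [0, 0, 0], [0, 0, 0], [0, 0, 0]]'

```text
clock: 13.0
position: [0.4631, -0.0989, 0.115]
tool_rot: [-3.141, 0.001, 0.682]
force: [1.0, -0.2, -3.0]
grip_width: 0.0153
finger_force: 58.7
```

```bash
python3 m4.py w9
```

```text
13.0 [ 0.46305827 -0.09892594  0.11496523] [-3.14066430e+00  6.37436796e-04  6.81591908e-01] 0.015318510871590968
plane (tool z=ax+by+c) [ 0.0049 -0.0008  0.0169] 9128
circle ((5.745683670043945, -0.3382415771484375), 49.5958251953125) ((4.793715476989746, -0.6735920906066895), (90.380859375, 93.65958404541016), 162.0975341796875) rect ((6.325481414794922, -0.27994537353515625), (63.35590744018555, 78.12041473388672), 0.14297133684158325)
```

apply_moves --linear '[[0.12, -0.15, 0], [0.25, -0.31, 0], [0.38, -0.46, 0], [0.5, -0.62, 0], [0.63, -0.776, 0]]' --delta_rot '[[0, 0, 0.055], [0, 0, 0.11], [0, 0, 0.165], [0, 0, 0.22], [0, 0, 0.28]]'

```text
clock: 13.47
position: [0.4636, 0.0016, 0.1143]
tool_rot: [-3.141, -0.001, 0.09]
force: [0.2, -0.1, -3.0]
grip_width: 0.0151
finger_force: 58.9
```

apply_moves --linear '[[0.015, -0.2, 0], [0.03, -0.4, 0], [0.045, -0.6, 0], [0.06, -0.8, 0], [0.076, -0.997, 0]]' --delta_rot '[[0, 0, 0.01], [0, 0, 0.02], [0, 0, 0.03], [0, 0, 0.04], [0, 0, 0.05]]'

```text
clock: 13.88
position: [0.4617, 0.1019, 0.1143]
tool_rot: [-3.141, -0.001, -0.01]
force: [-0.5, -0.0, -1.8]
grip_width: 0.0152
finger_force: 58.9
```

apply_moves --linear '[[-0.01, -0.18, 0], [-0.01, -0.36, 0], [-0.02, -0.54, 0], [-0.02, -0.7, 0], [-0.02, -0.77, 0]]' --delta_rot '[[0, 0, 0], [0, 0, 0], [0, 0, 0], [0, 0, 0], [0, 0, 0]]'

```text
clock: 14.3
position: [0.4604, 0.1801, 0.1143]
tool_rot: [-3.14, -0.001, -0.007]
force: [-0.4, 0.6, -2.0]
grip_width: 0.0151
finger_force: 58.9
```

```bash
python3 m4.py w10
python3 - <<'E'
from h import *
print(monitor.observe()['qpos'])
f=np.load('w10.npz');w=f['w'];p=f['p'].astype(int)
m=(p[...,0]-p[...,2]>15)&(w[...,2]>.010)&(w[...,2]<.03)&(abs(w[...,1]-.117)<.15)&(w[...,0]<.54)
Q=w[m]
for y in (.02,.06,.1,.15,.2,.23): 
    k=abs(Q[:,1]-y)<.004; print('y',y,Q[k][:,0].min().round(4),Q[k][:,0].max().round(4)) if k.any() else 0
for x in (.43,.45,.47,.49,.51):
    k=abs(Q[:,0]-x)<.004; print('x',x,Q[k][:,1].min().round(4),Q[k][:,1].max().round(4)) if k.any() else 0
E
```

```text
14.3 [0.46040179 0.18007496 0.11425898] [-3.14010479e+00 -7.31828281e-04 -7.29766796e-03] 0.015146911672257806
plane (tool z=ax+by+c) [ 0.0047 -0.0012  0.0169] 9112
circle ((5.599891662597656, -0.5521224737167358), 49.12826156616211) ((5.764176368713379, -1.1443588733673096), (83.59952545166016, 100.19761657714844), 1.4547284841537476) rect ((6.229892730712891, -0.6865653991699219), (62.88105773925781, 78.49121856689453), 0.17407037317752838)
[-0.32648444  0.49672669 -0.21674983  2.03294067  0.17371385  0.62743526
 -2.23631869]
y 0.02 0.3946 0.5184
y 0.06 0.3948 0.5189
y 0.1 0.3953 0.5196
y 0.15 0.4994 0.5199
y 0.2 0.5005 0.5201
y 0.23 0.4852 0.5209
x 0.43 -0.0088 0.2419
x 0.45 -0.0085 0.2415
x 0.47 -0.0085 0.2411
x 0.49 -0.0099 0.2415
x 0.51 -0.0099 0.2406
```

View pics/w10.png

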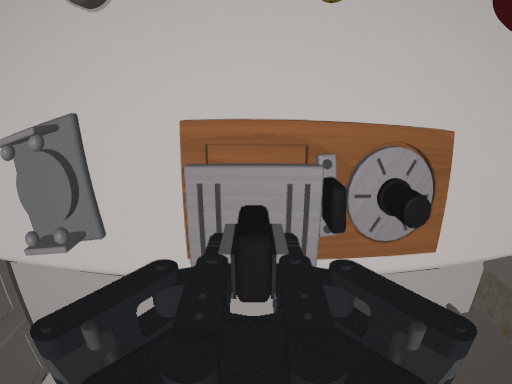

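w10 shows the disc seated in the round well at (390,195) and the plate hovering over the square well at (253,215), square to it and about 2 mm off. I'll correct that and lower.

apply_moves --linear '[[-0.014, 0.024, 0.1], [-0.014, 0.024, 0.22], [-0.014, 0.024, 0.36], [-0.014, 0.024, 0.48], [-0.014, 0.024, 0.55]]' --delta_rot '[[0, 0, 0], [0, 0, 0], [0, 0, 0], [0, 0, 0], [0, 0, 0]]'

```text
clock: 14.77
position: [0.4589, 0.1742, 0.0577]
tool_rot: [3.141, 0.001, -0.01]
force: [-0.5, 1.0, -2.2]
grip_width: 0.015
finger_force: 58.9
```

apply_moves --linear '[[0, 0, 0], [0, 0, 0.06], [0, 0, 0.12], [0, 0, 0.18], [0, 0, 0.22]]' --delta_rot '[[0, 0, 0], [0, 0, 0], [0, 0, 0], [0, 0, 0], [0, 0, 0]]'

```text
clock: 15.18
position: [0.4591, 0.1754, 0.0358]
tool_rot: [3.142, 0.0, -0.009]
force: [0.1, -0.2, -2.1]
grip_width: 0.0146
finger_force: 58.9
```

apply_moves --linear '[[0, 0, 0.01], [0, 0, 0.02], [0, 0, 0.03], [0, 0, 0.03], [0, 0, 0.03]]' --delta_rot '[[0, 0, 0], [0, 0, 0], [0, 0, 0], [0, 0, 0], [0, 0, 0]]'

```text
clock: 15.6
position: [0.4592, 0.1755, 0.0336]
tool_rot: [-3.142, -0.0, -0.009]
force: [-1.4, -0.2, 5.5]
grip_width: 0.0151
finger_force: 59.6
```

apply_moves --linear '[[0, 0, 0], [0, 0, 0], [0, 0, 0], [0, 0, 0], [0, 0, 0]]' --delta_rot '[[0, 0, 0], [0, 0, 0], [0, 0, 0], [0, 0, 0], [0, 0, 0]]' --gripper 0

```text
clock: 16.02
position: [0.4592, 0.1755, 0.0333]
tool_rot: [-3.142, -0.0, -0.009]
force: [-0.1, -0.1, -0.4]
grip_width: 0.0428
finger_force: 0.0
```

apply_moves --linear '[[0, 0, -0.1], [0, 0, -0.25], [0, 0, -0.45], [0, 0, -0.7], [0, 0, -0.9]]' --delta_rot '[[0, 0, 0], [0, 0, 0], [0, 0, 0], [0, 0, 0], [0, 0, 0]]'

```text
clock: 16.43
position: [0.4591, 0.1755, 0.1254]
tool_rot: [-3.141, -0.0, -0.009]
force: [0.3, -0.3, 0.3]
grip_width: 0.0429
finger_force: 0.0
```

```bash
sed -i 's/r<.056)&(sat/r<.056)\&(w[...,1]>.133)\&(sat/' m6.py; python3 m6.py w11 .458 .178
python3 - <<'E'
from h import *
f=np.load('w11.npz');w=f['w'];p=f['p'].astype(int)
m=(np.hypot(w[...,0]-.458,w[...,1]-.1192)<.025)&(p.max(-1)<75)&(w[...,2]>.045)&(w[...,2]<.07);T=w[m]
print('tab',len(T),np.percentile(T[:,2],95),cv2.minAreaRect((T[T[:,2]>.056][:,:2]*1000).astype(np.float32)),monitor.observe()['qpos'][6])
E
```

```text
16.4333 [0.45910643 0.17549066 0.12541049] [-3.14126916e+00 -4.84209944e-04 -9.13002579e-03] 0.04285906522870686
plane [-0.0043  0.0002  0.0166] 6402
ell ((456.93377685546875, 176.25146484375), (88.44229888916016, 135.81031799316406), 89.71369934082031) rect ((456.6319885253906, 175.5970458984375), (78.51637268066406, 79.36366271972656), 89.55827331542969)
handle 1025 0.06335280727371076 ((458.5043029785156, 175.97979736328125), (15.434264183044434, 34.76640701293945), 89.3809814453125)
tab 841 0.061372886795914 ((458.39874267578125, 120.12796020507812), (35.10989761352539, 11.688775062561035), 3.7117698192596436) -2.2258406180023282
```

Plate is seated flat with its handle at (.4585,.176). Now the keeper tab at (.4585,.1197), yaw about 0.07.

apply_moves --linear '[[0, 0.12, 0], [0, 0.24, 0], [0, 0.36, 0], [0, 0.48, 0], [-0.003, 0.56, 0]]' --delta_rot '[[0, 0, -0.01], [0, 0, -0.02], [0, 0, -0.03], [0, 0, -0.038], [0, 0, -0.038]]' --gripper -0.3

```text
clock: 16.9
position: [0.4583, 0.1183, 0.1238]
tool_rot: [3.141, -0.0, 0.071]
force: [0.5, 0.1, -0.1]
grip_width: 0.0297
finger_force: 0.0
```

apply_moves --linear '[[0, 0, 0.15], [0, 0, 0.35], [0, 0, 0.55], [0, 0, 0.75], [0, 0, 0.9]]' --delta_rot '[[0, 0, 0], [0, 0, 0], [0, 0, 0], [0, 0, 0], [0, 0, 0]]'

```text
clock: 17.32
position: [0.458, 0.1194, 0.0323]
tool_rot: [3.142, 0.0, 0.07]
force: [0.9, -0.3, 0.2]
grip_width: 0.0302
finger_force: 0.0
```

apply_moves --linear '[[0, 0, 0], [0, 0, 0], [0, 0, 0], [0, 0, 0], [0, 0, 0]]' --delta_rot '[[0, 0, 0], [0, 0, 0], [0, 0, 0], [0, 0, 0], [0, 0, 0]]'

```text
clock: 17.73
position: [0.4588, 0.1195, 0.0343]
tool_rot: [-3.141, -0.001, 0.07]
force: [0.0, 0.4, 0.8]
grip_width: 0.03
finger_force: 0.0
```

apply_moves --linear '[[0, 0, 0], [0, 0, 0], [0, 0, 0], [0, 0, 0], [0, 0, 0]]' --delta_rot '[[0, 0, 0], [0, 0, 0], [0, 0, 0], [0, 0, 0], [0, 0, 0]]' --gripper -1 --force 40

```text
clock: 18.15
position: [0.4587, 0.119, 0.034]
tool_rot: [3.141, -0.001, 0.07]
force: [-0.8, -3.3, 13.4]
grip_width: 0.0111
finger_force: 42.3
```

apply_moves --linear '[[0, 0, 0], [0, 0, 0], [0, 0, 0], [0, 0, 0], [0, 0, 0]]' --delta_rot '[[0, 0, -0.03], [0, 0, -0.08], [0, 0, -0.13], [0, 0, -0.18], [0, 0, -0.23]]'

```text
clock: 18.57
position: [0.4585, 0.1196, 0.034]
tool_rot: [3.141, -0.001, 0.557]
force: [-4.5, 0.5, 12.2]
grip_width: 0.0114
finger_force: 42.4
```

apply_moves --linear '[[0, 0, 0], [0, 0, 0], [0, 0, 0], [0, 0, 0], [0, 0, 0]]' --delta_rot '[[0, 0, -0.05], [0, 0, -0.1], [0, 0, -0.15], [0, 0, -0.2], [0, 0, -0.24]]'

```text
clock: 18.98
position: [0.458, 0.12, 0.0339]
tool_rot: [-3.142, -0.0, 1.061]
force: [-7.9, 3.7, 16.3]
grip_width: 0.0112
finger_force: 42.9
```

apply_moves --linear '[[0, 0, 0], [0, 0, 0], [0, 0, 0], [0, 0, 0], [0, 0, 0]]' --delta_rot '[[0, 0, -0.05], [0, 0, -0.1], [0, 0, -0.15], [0, 0, -0.19], [0, 0, -0.22]]'

```text
clock: 19.4
position: [0.4575, 0.1201, 0.0339]
tool_rot: [-3.141, -0.0, 1.521]
force: [-12.6, 4.1, 20.7]
grip_width: 0.0111
finger_force: 43.6
```

apply_moves --linear '[[0, 0, 0], [0, 0, 0], [0, 0, 0], [0, 0, 0], [0, 0, 0]]' --delta_rot '[[0, 0, -0.005], [0, 0, -0.01], [0, 0, -0.01], [0, 0, -0.01], [0, 0, -0.01]]'

```text
clock: 19.82
position: [0.4574, 0.1201, 0.0339]
tool_rot: [-3.141, -0.0, 1.537]
force: [-10.3, 3.3, 20.5]
grip_width: 0.0114
finger_force: 43.6
```

apply_moves --linear '[[0, 0, 0], [0, 0, 0], [0, 0, 0], [0, 0, 0], [0, 0, 0]]' --delta_rot '[[0, 0, 0], [0, 0, 0], [0, 0, 0], [0, 0, 0], [0, 0, 0]]' --gripper 0

```text
clock: 20.23
position: [0.4584, 0.1194, 0.0333]
tool_rot: [3.142, 0.0, 1.536]
force: [0.4, -0.1, -0.4]
grip_width: 0.0426
finger_force: 0.0
```

apply_moves --linear '[[0, 0, -0.15], [0, 0, -0.35], [0, 0, -0.55], [0, 0, -0.75], [0, 0, -0.95]]' --delta_rot '[[0, 0, 0], [0, 0, 0], [0, 0, 0], [0, 0, 0], [0, 0, 0]]'

```text
clock: 20.65
position: [0.4581, 0.1194, 0.1292]
tool_rot: [-3.141, 0.0, 1.537]
force: [0.5, 0.3, -0.7]
grip_width: 0.0427
finger_force: 0.0
```

apply_moves --linear '[[0, 0, -0.2], [0, 0, -0.4], [0, 0, -0.6], [0, 0, -0.6], [0, 0, -0.6]]' --delta_rot '[[0, 0, 0], [0, 0, 0], [0, 0, 0], [0, 0, 0], [0, 0, 0]]'

```text
clock: 21.07
position: [0.4588, 0.1193, 0.1889]
tool_rot: [3.14, -0.0, 1.536]
force: [0.7, -0.7, -1.0]
grip_width: 0.0429
finger_force: 0.0
```

Run:
```python
from h import *
s=snap('w12');print(s['clock'],s['position'],s['force'])
f=np.load('w12.npz');w=f['w'];p=f['p'].astype(int)
sat=p.max(-1)-p.min(-1)
for k,c,hh in (('tab',(.458,.1195),.056),('disc',(.4567,.0543),.058),('sq',(.458,.177),.058)):
    r=np.hypot(w[...,0]-c[0],w[...,1]-c[1])
    T=w[(r<.03)&(p.max(-1)<75)&(w[...,2]>hh)&(w[...,2]<.07)];print(k,len(T),cv2.minAreaRect((T[:,:2]*1000).astype(np.float32)))
    Q=w[(r<.042)&(abs(w[...,0]-c[0])>.012)&(sat<25)&(p.max(-1)>60)&(w[...,2]<.03)]
    if k!='tab':
        A=np.c_[Q[:,:2]-c,np.ones(len(Q))];print(np.linalg.lstsq(A,Q[:,2],rcond=None)[0].round(4))
```

```text
21.0667 [0.4587572  0.11929049 0.1889138 ] [ 0.67942482 -0.68077807 -0.97560352]
tab 443 ((458.0211486816406, 119.9550552368164), (35.418636322021484, 10.502002716064453), 87.68284606933594)
disc 526 ((455.71856689453125, 55.015377044677734), (26.216100692749023, 25.919593811035156), 60.09690856933594)
[ 0.0002 -0.0009  0.0168]
sq 648 ((457.28936767578125, 176.39292907714844), (15.556123733520508, 35.34747314453125), 88.47500610351562)
[0.0004 0.0001 0.0167]
```

View pics/w12.png

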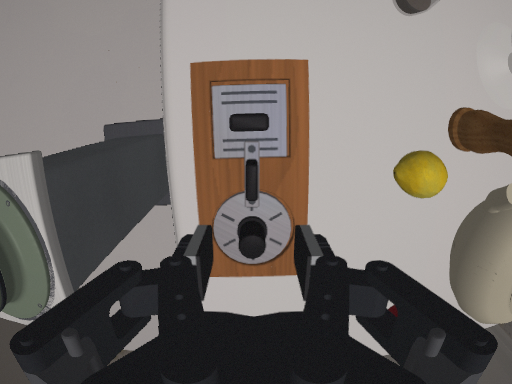

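w12 shows the disc (252,228) and plate (250,120) flat in their wells, with the keeper bar across both at (252,175). Measured keeper angle is about 1.54 rad and the gripper is clear, so I'm handing in.

```bash
python3 -c "
from workcell import workorder
print(workorder.job_done())"
```

```text
the job is handed in; nothing more can be done
None
```

The disc and the square plate are seated flat in their wells, the keeper is turned across both (about 1.54 rad), and the job was handed in at about 21 s; the hand-in call did not report a verdict.

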